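Nest the graded enamel beakers

TASK

Put the set of three white enamel beakers with blue rims away nested: the medium one standing in the wide one, and the narrow one standing in the medium one, each upright on the floor of the next. Leave the wide beaker about where it stands, set the others down rather than drop them, and do not disturb the clear glass beaker or the little vial.

Things in the scene. Friction and masses are not known exactly. Their poses are not given: they have to be found in the camera images.
- wide_center (a point): centre (half-way up, on the axis) of the wide beaker: white enamelled steel with a blue rim, open at the top, straight round wall, outside diameter 96 mm, height 42 mm, wall 2.5 mm, floor 3 mm thick, about 0.5 kg; z axis up towards the mouth
- medium_center (a point): centre (half-way up, on the axis) of the medium beaker: same look, outside diameter 62 mm, height 72 mm, wall 2.5 mm, floor 3 mm thick, about 0.16 kg; z axis up towards the mouth. Standing in the wide one its rim is 33 mm higher than the wide rim, so grip it across the diameter within its top 30 mm
- narrow_center (a point): centre (half-way up, on the axis) of the narrow beaker: same look, outside diameter 34 mm, height 100 mm, wall 2.5 mm, floor 3 mm thick, about 0.09 kg; z axis up towards the mouth. Standing in the medium one its rim is 31 mm higher than the medium rim, so grip it across the diameter within its top 28 mm
- wide: the wide beaker; origin at the centre of its underside, z up; it stands loose on the bench
- medium: the medium beaker; origin at the centre of its underside, z up
- narrow: the narrow beaker; origin at the centre of its underside, z up
- glass_center (a point): centre (half-way up) of a clear glass beaker, 59 mm in diameter and 72 mm high; a bystander that is not of the set
- vial: small loose sample vial with a white cap, 26 mm in diameter, 71 mm high, origin at the centre of its underside; a bystander
Not all that is in view belongs to the job. Leave any green, purple or turquoise look-alike of the narrow alone.

How it is judged:
By the outcome, as a careful person would: the job done as asked, in the order asked, and still so for the second after the job is handed in, with the robot touching nothing.
It also fails if it takes over 64 s, if anything falls off the work surface, if the arm or the gripper's body presses on something with over 40 N, if the wrist force passes 120 N, or if a joint passes its speed limit or range.

ROBOT

A 6-joint arm with a two-finger parallel gripper is mounted at the origin on a cart in front of the work surface, level with it; the furniture and walls round the work are solid. World frame = base frame: x ahead of the robot, y to its left, z up, the work surface at z = 0. Lengths are in m, angles in rad, forces in N, time in s.
With the tool pointing down it reaches from about 0.225 to 0.875 m from the base axis. Payload 3.4 kg.
Tool frame: the origin (TCP) lies between the finger pads; the fingertips stand 11 mm ahead of it and the grasp point (between the pads) lies 8 mm behind it (tips_ahead is the distance from the TCP to the fingertips, in m); z points along the fingers, x is the direction in which the jaws open and shut, and the axes are right-handed (so a half turn about z gives the same grasp; the last joint's range is limited). The gripper opens to 85 mm and grips with 20 to 120 N. Pads are 22 mm wide; open, the fingers measure 114 mm over their backs; the gripper's body (76 mm by 85 mm) begins 54 mm behind the grasp point. The pads swing forward as they close: fully open they stand 13 mm farther back than shut.
Start: joints at [-1.383, 0.276, 1.505, -0, 1.361, -0.121], TCP at [0.175, -0.548, 0.242] pointing down, gripper open.
Joint ranges: [-2.89, 2.89], [-0.75, 2.08], [0.22, 2.7], [-1.18, 4.32], [0.11, 2.71], [-2.7, 2.7]. Speed limits (rad/s): [2.57, 2.57, 3.14, 3.14, 3.14, 3.14].

INTERFACE

Orientations are given as a unit quaternion [w, x, y, z].
In Python, from rig import get_state, get_image, sign_off, masks_of, tips_ahead gives the robot as it stands.
- The arm moves only by the tool play_rows, never from a script. Its argument "series" is a list of rows, each an object of numbers: "fingers": the closure, from -1 (fully open) to 1 (shut); "dx", "dy", "dz": the shift along the world's x, y, z in mm; "turn": the turn about the world's z in rad. A call has 1 to 20 rows; each row shifts and turns the pose as measured when the row begins; what a row does not reach is not made up. A row lasts 1/12 s, in which the tool goes at most 41.7 mm and 7.16 degrees, less where a joint would pass 70% of its speed; a pose out of reach is approached as far as the arm can. A call with a gripper value outside its range is refused whole. The fingers move at their own pace and stop on an object; "squeeze" is the grip in N (left out, the last holds). Time passes only in rows, so rows that do not move let the fingers close. It gives the time, the measured TCP pose, the force and the opening at its end, in the units of the state.
- get_state(): the state, without advancing time (a new reading comes with each control period).
- get_image(name): name is "scene" or "top"; returns a dict with "pixels" (384x512x3 uint8, red, green, blue), "vfov" (degrees; the focal length in pixels is half the picture's height over the tangent of half this angle, whatever the lens; pixels are square), "cx", "cy" (the principal point, pixels), "rvec" (rotation vector, rad) and "tvec" (3), from world to camera coordinates, as OpenCV has them. Camera axes: x right, y down, z forward; pixel columns grow to the right and rows downward; lengths in m; the calibration is good to about 2 mm. A picture is of the moment at which its call begins. There is no depth.
- sign_off(): hands the job in, once; it reports no verdict.
Trained networks look in a picture, given as the dict that the camera call returned (one of the last four; its "shot" number tells which), for a name from the list of things; names that differ only in an ending like _2 or _b are one class to them, and where a whole thing is asked for, a point or a joint stands for the part that bears it (a point fixed in the world has none). Each returns a list of dicts, best first, with "p" (0 to 1); they miss things now and then, are a little off and sometimes report something else, mostly with a low value. They report only what shows in the picture. A call takes as long as a camera call. They do not tell look-alikes from the thing itself.
- masks_of(picture, label): "region" (384x512 bool, what is visible of it) and "xy" ([column, row] in pixels, amid what is visible of it).
The state is a dict: "clock": time; "qpos": joint angles; "qd": joint speeds; "effort": joint torques, N m; "position": TCP position; "ee_rot": TCP orientation; "contact_force": force on the tool from outside, world axes, zero at the start; "moment": the same for the moment, N m; "width": finger opening in m.
Only numpy, scipy, OpenCV 4.12 (cv2) and the standard library are available. Lean on these libraries where they do the work, as an engineer would, in place of code of your own. Each camera call takes 0.05 s, during which the arm holds its last target. There are 200 camera calls.

## Working session

There is one attempt and no reset: what is moved stays moved. The work goes in short steps, Python scripts to look and compute and a tool call to move; the robot and the scene stay as the last step left them, time stands still between calls to the robot, and variables do not carry over. Pictures are saved under pics/ and viewed, about 8 in all and at most 12, crops included, and the job is handed in when it is done.

Besides the shell and the picture viewer there is one more tool, called after "Emit:" by a JSON object that holds its "op" and its "data". play_rows: Moves the arm, as the interface text tells. Its arguments: {"type":"object","properties":{"series":{"type":"array"},"squeeze":{"type":"number"}},"required":["series"]}

```bash
mkdir -p pics
cat > h.py <<'E'
import numpy as np, cv2
from rig import *
def cam(im):
    R=cv2.Rodrigues(np.array(im["rvec"],float))[0]; f=192/np.tan(np.radians(im["vfov"])/2)
    return R,np.array(im["tvec"],float).ravel(),f
def proj(im,P):
    R,t,f=cam(im); c=np.atleast_2d(P)@R.T+t
    return c[:,:2]/c[:,2:]*f+[im["cx"],im["cy"]]
def back(im,uv,z):
    R,t,f=cam(im); d=R.T@np.array([(uv[0]-im["cx"])/f,(uv[1]-im["cy"])/f,1]); o=-R.T@t
    return o+d*(z-o[2])/d[2]
def save(im,n): cv2.imwrite("pics/"+n,im["pixels"][...,::-1])
E
python3 - <<'E'
from h import *
s=get_state();print({k:np.round(v,3).tolist() for k,v in s.items()}, tips_ahead)
a=get_image("scene");b=get_image("top")
cv2.imwrite("pics/a.png",cv2.resize(np.vstack([a["pixels"],b["pixels"]])[...,::-1],(512,768))[:, :])
save(a,"scene0.png");save(b,"top0.png")
H={"wide":.042,"medium":.072,"narrow":.1,"vial":.071,"glass_center":.072}
for im,n in((a,"scene"),(b,"top")):
    R,t,f=cam(im);print(n,"cam",np.round(-R.T@t,3),f, im.keys())
    for l in H:
        for d in masks_of(im,l)[:4]:
            ys,xs=np.nonzero(d["region"])
            print(n,l,round(d["p"],2),np.round(d["xy"]),len(xs),(xs.min(),ys.min(),xs.max(),ys.max()),np.round(back(im,d["xy"],H[l]/2),3))
E
```

```text
{'clock': 0.0, 'qpos': [-1.383, 0.277, 1.506, -0.0, 1.361, -0.121], 'qd': [-0.0, -0.001, 0.001, 0.0, -0.002, -0.001], 'effort': [-0.0, -41.677, -24.58, -0.0, 0.011, -0.0], 'position': [0.175, -0.547, 0.241], 'ee_rot': [-0.001, 0.807, -0.59, -0.001], 'contact_force': [0.485, 0.318, -0.2], 'moment': [0.04, 0.053, -0.019], 'width': 0.086} 0.011
scene cam [0.105 0.548 0.569] 370.9247428787652 dict_keys(['pixels', 'vfov', 'cx', 'cy', 'rvec', 'tvec', 'shot'])
scene wide 0.78 [214. 257.] 1990 (np.int64(189), np.int64(230), np.int64(238), np.int64(278)) [0.485 0.227 0.021]
scene medium 0.87 [331. 160.] 743 (np.int64(321), np.int64(141), np.int64(347), np.int64(175)) [ 0.481 -0.199  0.036]
scene narrow 0.93 [208. 178.] 575 (np.int64(200), np.int64(159), np.int64(217), np.int64(199)) [0.653 0.079 0.05 ]
scene narrow 0.85 [231. 202.] 691 (np.int64(223), np.int64(181), np.int64(240), np.int64(225)) [0.549 0.109 0.05 ]
scene narrow 0.84 [243. 178.] 515 (np.int64(235), np.int64(159), np.int64(249), np.int64(199)) [0.588 0.026 0.05 ]
scene narrow 0.57 [269. 188.] 611 (np.int64(261), np.int64(169), 
[... 617 characters left out ...]
9  0.036]
top narrow 0.62 [253. 213.] 255 (np.int64(245), np.int64(200), np.int64(260), np.int64(220)) [0.506 0.021 0.05 ]
top narrow 0.61 [214. 195.] 278 (np.int64(205), np.int64(185), np.int64(222), np.int64(206)) [0.543 0.111 0.05 ]
top narrow 0.59 [228. 152.] 311 (np.int64(221), np.int64(139), np.int64(235), np.int64(164)) [0.645 0.082 0.05 ]
top vial 0.48 [245. 245.] 109 (np.int64(243), np.int64(237), np.int64(253), np.int64(249)) [0.435 0.037 0.035]
top glass_center 0.72 [354. 155.] 618 (np.int64(340), np.int64(143), np.int64(368), np.int64(172)) [ 0.65  -0.212  0.036]
top glass_center 0.38 [252. 177.] 290 (np.int64(244), np.int64(167), np.int64(258), np.int64(189)) [0.592 0.025 0.036]
```

Run:
```python
import cv2
a=cv2.imread("pics/scene0.png")[90:300,150:390];b=cv2.imread("pics/top0.png")[110:270,120:400]
cv2.imwrite("pics/v1.png",cv2.resize(a,None,fx=3,fy=2.8,interpolation=2)); cv2.imwrite("pics/v2.png",cv2.resize(b,None,fx=2.8,fy=2.8,interpolation=2))
```

```text
(no output)
```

View pics/v1.png

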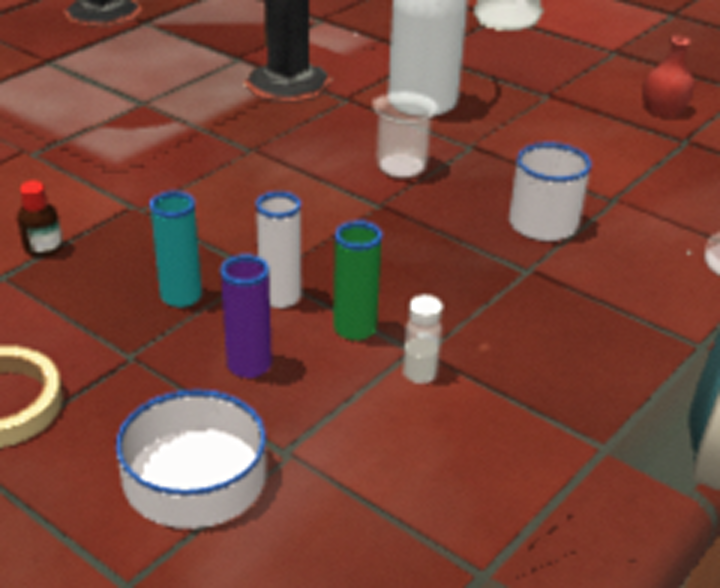

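View pics/v2.png

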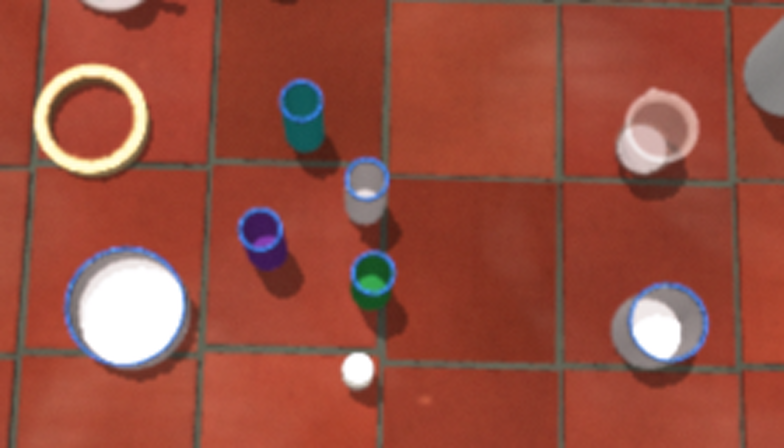

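The white, blue-rimmed narrow beaker is at scene (243,178) and top (252,177). Its look-alikes in the scene picture are teal (208,178), purple (231,202) and green (269,188). The medium beaker is at scene (331,160), with the clear glass beaker at (284,135) and the white-capped vial at (292,210) as bystanders. I'll fit the blue rims next.

```bash
cat >> h.py <<'E'
from scipy.optimize import least_squares
def blue(im):
    h=cv2.cvtColor(im["pixels"],cv2.COLOR_RGB2HSV); return (h[...,0]>100)&(h[...,0]<125)&(h[...,1]>110)&(h[...,2]>60)
def rim(im,guess,r,z,box=None):
    """centre of blue rim circle radius r at height z near guess"""
    ys,xs=np.nonzero(blue(im)); P=np.array([back(im,(x,y),z)[:2] for x,y in zip(xs,ys)])
    g=np.array(guess,float)
    for tol in(.02,.008,.005):
        d=np.linalg.norm(P-g,axis=1); Q=P[abs(d-r)<tol]
        if len(Q)<8: return None,len(Q),0
        s=least_squares(lambda c:np.linalg.norm(Q-c,axis=1)-r,g,loss="soft_l1",f_scale=.002); g=s.x
    return g,len(Q),np.std(np.linalg.norm(Q-g,axis=1)-r)
E
python3 - <<'E'
from h import *
a=get_image("scene");b=get_image("top")
for n,g,r,z in(("wide",(.488,.225),.0475,.042),("medium",(.481,-.205),.0305,.072),("narrow",(.59,.025),.0165,.1)):
    for im in(a,b):
        c,k,s=rim(im,g,r,z); print(n,None if c is None else np.round(c,4),k,round(s,4))
cv2.imwrite("pics/v3.png",cv2.hconcat([cv2.resize(x["pixels"][...,::-1],(400,300)) for x in(a,b)]))
E
```

```text
wide [0.4887 0.2212] 170 0.0009
wide [0.4876 0.2183] 64 0.0008
medium [ 0.4835 -0.2066] 51 0.0012
medium [ 0.4817 -0.2076] 57 0.001
narrow [0.5837 0.0315] 39 0.0011
narrow [0.5831 0.0291] 48 0.0009
```

View pics/v3.png

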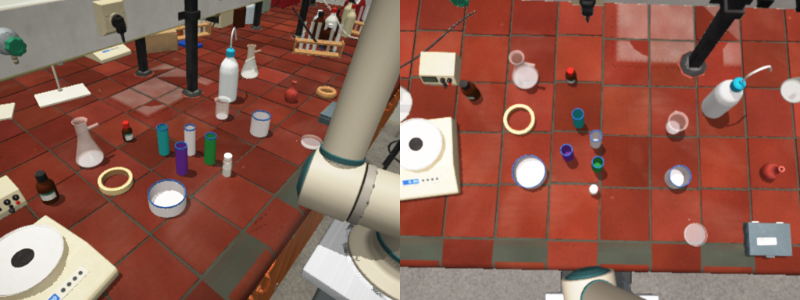

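Emit:
{"op": "play_rows", "data": {"series": [{"dx": 20,"dy": 22},{"dx": 26,"dy": 29},{"dx": 26,"dy": 29},{"dx": 26,"dy": 29},{"dx": 26,"dy": 29},{"dx": 26,"dy": 29},{"dx": 26,"dy": 29},{"dx": 26,"dy": 29},{"dx": 26,"dy": 29},{"dx": 26,"dy": 29},{"dx": 26,"dy": 29},{"dx": 10,"dy": 10},{"dx": 0,"dy": 0}], "squeeze": 35}}

```text
invalid input at $.series[0]: expected keys fingers, dx, dy, dz, turn
```

Emit:
{"op": "play_rows", "data": {"series": [{"fingers": -1,"dx": 20,"dy": 22,"dz": 0,"turn": 0},{"fingers": -1,"dx": 26,"dy": 29,"dz": 0,"turn": 0},{"fingers": -1,"dx": 26,"dy": 29,"dz": 0,"turn": 0},{"fingers": -1,"dx": 26,"dy": 29,"dz": 0,"turn": 0},{"fingers": -1,"dx": 26,"dy": 29,"dz": 0,"turn": 0},{"fingers": -1,"dx": 26,"dy": 29,"dz": 0,"turn": 0},{"fingers": -1,"dx": 26,"dy": 29,"dz": 0,"turn": 0},{"fingers": -1,"dx": 26,"dy": 29,"dz": 0,"turn": 0},{"fingers": -1,"dx": 26,"dy": 29,"dz": 0,"turn": 0},{"fingers": -1,"dx": 26,"dy": 29,"dz": 0,"turn": 0},{"fingers": -1,"dx": 26,"dy": 29,"dz": 0,"turn": 0},{"fingers": -1,"dx": 0,"dy": 0,"dz": 0,"turn": 0}], "squeeze": 35}}

```text
clock: 1.7
position: [0.4628, -0.2239, 0.2433]
ee_rot: [0.001, 0.805, -0.594, 0.004]
contact_force: [-1.2, 0.2, 0.6]
width: 0.0851
```

Emit:
{"op": "play_rows", "data": {"series": [{"fingers": -1,"dx": 10,"dy": 9,"dz": -20,"turn": 0},{"fingers": -1,"dx": 10,"dy": 8,"dz": -30,"turn": 0},{"fingers": -1,"dx": 0,"dy": 0,"dz": -30,"turn": 0},{"fingers": -1,"dx": 0,"dy": 0,"dz": -25,"turn": 0},{"fingers": -1,"dx": 0,"dy": 0,"dz": 0,"turn": 0}]}}

```text
clock: 2.12
position: [0.4874, -0.2043, 0.1385]
ee_rot: [0.001, 0.807, -0.59, 0.009]
contact_force: [-0.7, 0.6, 0.5]
width: 0.0856
```

Emit:
{"op": "play_rows", "data": {"series": [{"fingers": -1,"dx": -5,"dy": -3,"dz": -20,"turn": 0},{"fingers": -1,"dx": 0,"dy": 0,"dz": -20,"turn": 0},{"fingers": -1,"dx": 0,"dy": 0,"dz": 0,"turn": 0}]}}

```text
clock: 2.37
position: [0.483, -0.2089, 0.0995]
ee_rot: [0.001, 0.807, -0.59, 0.01]
contact_force: [-0.2, 0.0, 1.0]
width: 0.0854
```

Run:
```python
from h import *
s=get_state();print(s["position"],s["ee_rot"])
a=get_image("scene");b=get_image("top")
for im in(a,b): print(rim(im,(.4825,-.207),.0305,.072), proj(im,[.4825,-.207,.072]))
cv2.imwrite("pics/v4.png",cv2.hconcat([cv2.resize(a["pixels"][90:210,260:380,::-1],(400,400)),cv2.resize(b["pixels"][160:280,300:420,::-1],(400,400))]))
```

```text
[ 0.48295028 -0.2088829   0.09946988] [ 0.00082221  0.80735586 -0.58997561  0.01022786]
(array([ 0.48331577, -0.2070134 ]), 41, np.float64(0.0012491678503417977)) [[334.50027126 147.13556416]]
(array([ 0.48132517, -0.20952721]), 14, np.float64(0.0008115478635759119)) [[357.33088024 224.52674227]]
```

View pics/v4.png

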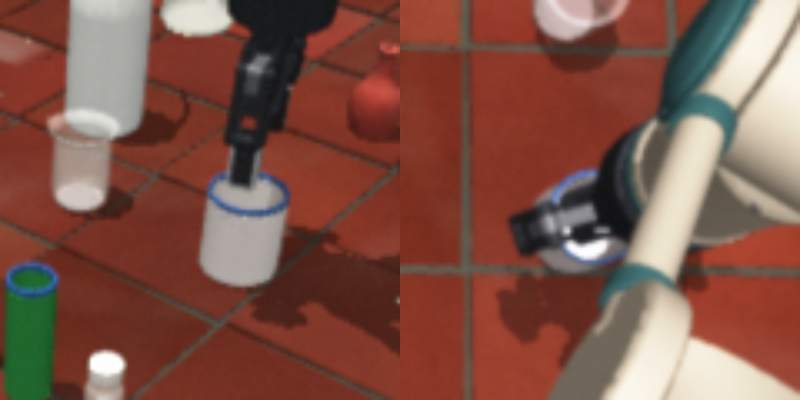

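The picture shows the open fingers astride the medium rim (scene near (334,147)) with tips above it, and the glass beaker is well clear. Descending now.

Emit:
{"op": "play_rows", "data": {"series": [{"fingers": -1,"dx": 0,"dy": 2,"dz": -15,"turn": 0},{"fingers": -1,"dx": 0,"dy": 0,"dz": -15,"turn": 0},{"fingers": -1,"dx": 0,"dy": 0,"dz": -10,"turn": 0},{"fingers": -1,"dx": 0,"dy": 0,"dz": 0,"turn": 0}]}}

```text
clock: 2.8
position: [0.4904, -0.2122, 0.0697]
ee_rot: [-0.0, 0.807, -0.59, 0.021]
contact_force: [0.8, 1.0, 0.3]
width: 0.0856
```

Run:
```python
from h import *
s=get_state();print({k:np.round(v,3).tolist() for k,v in s.items()})
from scipy.spatial.transform import Rotation as R
w,x,y,z=s["ee_rot"];print(R.from_quat([x,y,z,w]).as_matrix().round(3))
a=get_image("scene");b=get_image("top")
for im in(a,b): print(rim(im,(.4825,-.207),.0305,.072))
cv2.imwrite("pics/v5.png",cv2.hconcat([cv2.resize(a["pixels"][60:210,260:410,::-1],(400,400)),cv2.resize(b["pixels"][160:280,300:420,::-1],(400,400))]))
```

```text
{'clock': 2.8, 'qpos': [-0.536, 0.354, 1.873, -0.005, 0.873, 0.73], 'qd': [-0.003, -0.032, -0.043, -0.0, 0.025, -0.002], 'effort': [-0.07, -40.074, -19.033, -0.017, -0.542, 0.002], 'position': [0.49, -0.212, 0.07], 'ee_rot': [-0.0, 0.807, -0.59, 0.021], 'contact_force': [0.828, 0.988, 0.265], 'moment': [-0.007, 0.066, 0.001], 'width': 0.086}
[[ 0.302 -0.953  0.034]
 [-0.953 -0.303 -0.025]
 [ 0.034 -0.025 -0.999]]
(array([ 0.4838622 , -0.20573157]), 25, np.float64(0.0012879747883743297))
(array([ 0.4805669 , -0.20936746]), 11, np.float64(0.0008513402175187824))
```

View pics/v5.png

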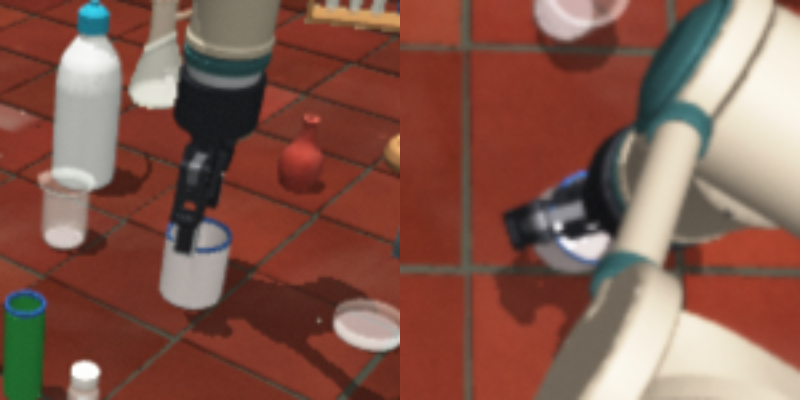

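The left finger is outside the medium wall, but the tool drifted about 8 mm outward and tilted 2.4°. I'll back up a little to see how the drift behaves.

Emit:
{"op": "play_rows", "data": {"series": [{"fingers": -1,"dx": 0,"dy": 0,"dz": 10,"turn": 0},{"fingers": -1,"dx": 0,"dy": 0,"dz": 10,"turn": 0},{"fingers": -1,"dx": 0,"dy": 0,"dz": 10,"turn": 0}]}}

```text
clock: 3.15
position: [0.4914, -0.2129, 0.1032]
ee_rot: [-0.0, 0.807, -0.59, 0.022]
contact_force: [-0.1, 0.3, -0.5]
width: 0.0852
```

Emit:
{"op": "play_rows", "data": {"series": [{"fingers": -1,"dx": 0,"dy": 0,"dz": 0,"turn": 0},{"fingers": -1,"dx": 0,"dy": 0,"dz": 0,"turn": 0},{"fingers": -1,"dx": 0,"dy": 0,"dz": 0,"turn": 0},{"fingers": -1,"dx": 0,"dy": 0,"dz": 0,"turn": 0}]}}

```text
clock: 3.48
position: [0.4942, -0.2146, 0.1083]
ee_rot: [-0.001, 0.807, -0.59, 0.027]
contact_force: [0.8, 0.4, -0.2]
width: 0.0854
```

Emit:
{"op": "play_rows", "data": {"series": [{"fingers": -1,"dx": -4,"dy": 3,"dz": 0,"turn": 0},{"fingers": -1,"dx": -4,"dy": 3,"dz": 0,"turn": 0},{"fingers": -1,"dx": 0,"dy": 0,"dz": 0,"turn": 0}]}}

```text
clock: 3.73
position: [0.4848, -0.2077, 0.1072]
ee_rot: [-0.001, 0.807, -0.59, 0.026]
contact_force: [0.4, 0.2, -0.5]
width: 0.0852
```

Emit:
{"op": "play_rows", "data": {"series": [{"fingers": -1,"dx": 0,"dy": 0,"dz": 0,"turn": 0},{"fingers": -1,"dx": 0,"dy": 0,"dz": 0,"turn": 0},{"fingers": -1,"dx": 0,"dy": 0,"dz": 0,"turn": 0},{"fingers": -1,"dx": 0,"dy": 0,"dz": 0,"turn": 0},{"fingers": -1,"dx": 0,"dy": 0,"dz": 0,"turn": 0},{"fingers": -1,"dx": 0,"dy": 0,"dz": 0,"turn": 0}]}}

```text
clock: 4.23
position: [0.4839, -0.207, 0.1062]
ee_rot: [-0.0, 0.807, -0.59, 0.025]
contact_force: [-0.4, -1.0, -0.5]
width: 0.0855
```

```bash
python3 -c "
from h import *
for i in range(3):
    s=get_state();print(s['clock'],[np.round(s[k],4).tolist() for k in('qpos','qd','effort','position','ee_rot')]); get_image('top')"
```

```text
4.2333 [[-0.5339, 0.2963, 1.8497, -0.0048, 0.9459, 0.7321], [0.0001, 0.0016, -0.0013, 0.0001, -0.0004, -0.0002], [0.0087, -38.3221, -20.0014, -0.0179, -0.2707, 0.0], [0.4839, -0.207, 0.1062], [-0.0005, 0.8068, -0.5903, 0.0249]]
4.2833 [[-0.5338, 0.2963, 1.8497, -0.0049, 0.9459, 0.7321], [0.0017, -0.0014, 0.0009, -0.0001, 0.0013, 0.0018], [0.0137, -38.3415, -19.99, -0.0178, -0.2645, -0.0], [0.4839, -0.207, 0.1062], [-0.0004, 0.8069, -0.5902, 0.0249]]
4.3333 [[-0.5338, 0.2962, 1.8497, -0.0049, 0.9459, 0.7321], [-0.0004, -0.0006, -0.0004, 0.0002, 0.0005, 0.0001], [0.0026, -38.2935, -20.0162, -0.0183, -0.2741, 0.0], [0.4839, -0.207, 0.1063], [-0.0005, 0.8068, -0.5902, 0.0249]]
```

Emit:
{"op": "play_rows", "data": {"series": [{"fingers": -1,"dx": 0,"dy": 0,"dz": 20,"turn": 0}]}}

```text
clock: 4.47
position: [0.4814, -0.2056, 0.1233]
ee_rot: [-0.0, 0.807, -0.59, 0.021]
contact_force: [0.4, -0.1, -0.5]
width: 0.0852
```

```bash
python3 -c "
from h import *
for i in range(4):
    s=get_state();print(s['clock'],[np.round(s[k],4).tolist() for k in('qpos','qd','position','ee_rot')]); get_image('top')"
```

```text
4.4667 [[-0.5339, 0.2772, 1.8266, -0.0047, 0.9961, 0.7318], [0.0025, -0.2952, -0.3726, 0.0019, 0.6349, -0.0033], [0.4814, -0.2056, 0.1233], [-0.0001, 0.8069, -0.5903, 0.0209]]
4.5167 [[-0.5338, 0.2718, 1.8191, -0.0047, 0.9985, 0.7318], [-0.0012, -0.0074, -0.0243, 0.0015, -0.1146, -0.0004], [0.4847, -0.2075, 0.1287], [-0.0006, 0.8068, -0.5902, 0.0262]]
4.5667 [[-0.5338, 0.2723, 1.8196, -0.0047, 0.9949, 0.7318], [0.0006, 0.0179, 0.0299, -0.0017, -0.0383, 0.0008], [0.4855, -0.208, 0.1283], [-0.0007, 0.8068, -0.5902, 0.0274]]
4.6167 [[-0.5338, 0.2731, 1.8212, -0.0048, 0.9942, 0.7318], [-0.0001, 0.0138, 0.0292, 0.0003, -0.0017, 0.0005], [0.4849, -0.2076, 0.1273], [-0.0006, 0.8068, -0.5902, 0.0266]]
```

Joint 5 leads joints 2 and 3, so rows chained in mid-motion latch a tilt, while holding the target during camera calls lets the arm settle on it cleanly. I'll work the tilt back out with upward moves followed by a latch and a hold.

```bash
cat > st.py <<'E'
from h import *
import sys
for i in range(int(sys.argv[1]) if len(sys.argv)>1 else 4): get_image("top")
s=get_state();print(round(s['clock'],2),np.round(s['position'],4),np.round(s['ee_rot'],4),np.round(s['contact_force'],1),round(s['width'],4))
E
python3 st.py 2
```

```text
4.77 [ 0.4835 -0.2068  0.1257] [-4.000e-04  8.068e-01 -5.903e-01  2.450e-02] [0.7 0.2 0.5] 0.0853
```

Emit:
{"op": "play_rows", "data": {"series": [{"fingers": -1,"dx": 0,"dy": 0,"dz": 41,"turn": 0},{"fingers": -1,"dx": 0,"dy": 0,"dz": 0,"turn": 0}]}}

```text
clock: 4.93
position: [0.4819, -0.2059, 0.1648]
ee_rot: [-0.0, 0.807, -0.59, 0.021]
contact_force: [2.3, -0.5, 1.6]
width: 0.0854
```

```bash
python3 st.py 4
```

```text
5.13 [ 0.4776 -0.2034  0.1587] [ 5.000e-04  8.070e-01 -5.904e-01  1.480e-02] [-0.3  0.2 -0.8] 0.0854
```

Emit:
{"op": "play_rows", "data": {"series": [{"fingers": -1,"dx": 0,"dy": 0,"dz": 41,"turn": 0},{"fingers": -1,"dx": 0,"dy": 0,"dz": 41,"turn": 0},{"fingers": -1,"dx": 0,"dy": 0,"dz": 0,"turn": 0}]}}

```text
clock: 5.38
position: [0.474, -0.2013, 0.2373]
ee_rot: [0.001, 0.807, -0.591, 0.008]
contact_force: [0.9, -0.6, 1.0]
width: 0.0854
```

```bash
python3 st.py 4
```

```text
5.58 [ 0.4703 -0.1992  0.2303] [ 0.0018  0.807  -0.5906  0.0015] [ 1.1  0.  -0. ] 0.0856
```

Emit:
{"op": "play_rows", "data": {"series": [{"fingers": -1,"dx": 12,"dy": -8,"dz": -38,"turn": 0}]}}

```text
clock: 5.67
position: [0.4843, -0.2081, 0.197]
ee_rot: [0.001, 0.807, -0.59, 0.007]
contact_force: [2.2, -0.9, 0.6]
width: 0.0854
```

```bash
python3 st.py 5
```

```text
5.92 [ 0.4816 -0.2068  0.1917] [ 2.000e-03  8.070e-01 -5.905e-01  1.000e-04] [-0.4  0.8 -0.2] 0.0851
```

Emit:
{"op": "play_rows", "data": {"series": [{"fingers": -1,"dx": 0,"dy": 0,"dz": -41,"turn": 0}]}}

```text
clock: 6.0
position: [0.4872, -0.21, 0.1577]
ee_rot: [0.001, 0.807, -0.591, 0.009]
contact_force: [2.5, -1.4, 0.5]
width: 0.0855
```

```bash
python3 st.py 5
```

```text
6.25 [ 0.4822 -0.2071  0.1523] [ 0.0018  0.807  -0.5905  0.001 ] [ 0.1 -0.1  0.2] 0.0855
```

Emit:
{"op": "play_rows", "data": {"series": [{"fingers": -1,"dx": 0,"dy": 0,"dz": -41,"turn": 0}]}}

```text
clock: 6.33
position: [0.4889, -0.211, 0.1194]
ee_rot: [0.001, 0.807, -0.59, 0.011]
contact_force: [1.7, -1.7, -0.3]
width: 0.0856
```

```bash
python3 st.py 5
```

```text
6.58 [ 0.4833 -0.2077  0.1132] [ 0.0017  0.807  -0.5905  0.0024] [ 0.6  0.7 -0.2] 0.0854
```

Emit:
{"op": "play_rows", "data": {"series": [{"fingers": -1,"dx": -1,"dy": 0,"dz": -28,"turn": 0}]}}

```text
clock: 6.67
position: [0.4874, -0.2106, 0.0912]
ee_rot: [0.001, 0.807, -0.59, 0.01]
contact_force: [0.4, -0.7, -0.2]
width: 0.0854
```

```bash
python3 st.py 5
```

```text
6.92 [ 0.4831 -0.2082  0.0868] [ 0.0016  0.807  -0.5905  0.0034] [0.7 0.2 0.7] 0.0857
```

Emit:
{"op": "play_rows", "data": {"series": [{"fingers": -1,"dx": 0,"dy": 0,"dz": -28,"turn": 0}]}}

```text
clock: 7.0
position: [0.4877, -0.2108, 0.0641]
ee_rot: [0.001, 0.807, -0.59, 0.01]
contact_force: [0.7, -0.5, -1.5]
width: 0.0849
```

```bash
python3 st.py 5
```

```text
7.25 [ 0.4836 -0.2085  0.0599] [ 0.0016  0.807  -0.5905  0.004 ] [ 0.3 -0.1  0.1] 0.0849
```

Emit:
{"op": "play_rows", "data": {"series": [{"fingers": 1,"dx": 0,"dy": 0,"dz": 0,"turn": 0},{"fingers": 1,"dx": 0,"dy": 0,"dz": 0,"turn": 0}], "squeeze": 30}}

```text
clock: 7.42
position: [0.4849, -0.2092, 0.0622]
ee_rot: [0.001, 0.807, -0.59, 0.006]
contact_force: [1.0, 0.7, -0.0]
width: 0.0637
```

```bash
python3 st.py 8
```

```text
7.82 [ 0.4851 -0.2094  0.0626] [ 0.0014  0.8071 -0.5904  0.0062] [-0.9 -0.1  6.3] 0.0603
```

```bash
python3 - <<'E'
from h import *
a=get_image("scene");b=get_image("top")
for im in(a,b): print(rim(im,(.4825,-.207),.0305,.072))
cv2.imwrite("pics/v6.png",cv2.hconcat([cv2.resize(a["pixels"][100:200,290:390,::-1],(400,400),interpolation=2),cv2.resize(b["pixels"][180:260,320:400,::-1],(400,400),interpolation=2)]))
E
python3 st.py 0
```

```text
(array([ 0.4836316 , -0.20681951]), 32, np.float64(0.0016976744589846245))
(array([ 0.48129319, -0.21006618]), 18, np.float64(0.0009327446213808797))
7.92 [ 0.4851 -0.2094  0.0626] [ 0.0014  0.807  -0.5905  0.0062] [-1.2  0.7  5.5] 0.0603
```

View pics/v6.png

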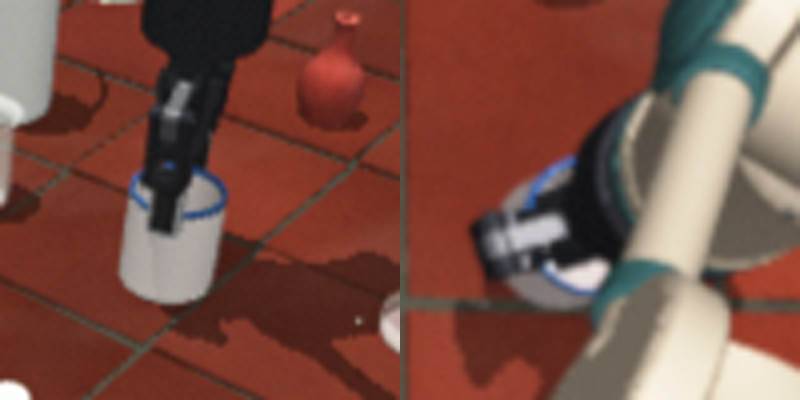

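The left finger's tip sits about 20 mm below the rim at the medium's wall, so the grip is well placed. Lifting now.

Emit:
{"op": "play_rows", "data": {"series": [{"fingers": 1,"dx": 0,"dy": 0,"dz": 25,"turn": 0}]}}

```text
clock: 8.0
position: [0.4822, -0.2077, 0.0847]
ee_rot: [0.002, 0.807, -0.59, 0.002]
contact_force: [-1.0, 0.7, -1.0]
width: 0.0598
```

```bash
python3 st.py 5
```

```text
8.25 [ 0.4848 -0.2092  0.0874] [ 0.0014  0.8071 -0.5904  0.006 ] [ 0.4  0.6 -1.7] 0.0603
```

Emit:
{"op": "play_rows", "data": {"series": [{"fingers": 1,"dx": 0,"dy": 0,"dz": 41,"turn": 0}]}}

```text
clock: 8.33
position: [0.4792, -0.206, 0.1212]
ee_rot: [0.002, 0.807, -0.591, -0.003]
contact_force: [-0.3, 0.4, -2.3]
width: 0.0597
```

```bash
python3 st.py 5
```

```text
8.58 [ 0.484  -0.2087  0.1274] [ 0.0015  0.8071 -0.5905  0.005 ] [-0.7  1.3 -1.8] 0.0601
```

Emit:
{"op": "play_rows", "data": {"series": [{"fingers": 1,"dx": 0,"dy": 0,"dz": 41,"turn": 0}]}}

```text
clock: 8.67
position: [0.4781, -0.2053, 0.1604]
ee_rot: [0.002, 0.807, -0.59, -0.005]
contact_force: [-0.3, 0.4, -1.4]
width: 0.0597
```

```bash
python3 st.py 5
```

```text
8.92 [ 0.483  -0.2081  0.1669] [ 0.0016  0.8071 -0.5904  0.0035] [ 0.   0.1 -1.7] 0.06
```

Emit:
{"op": "play_rows", "data": {"series": [{"fingers": 1,"dx": 0,"dy": 0,"dz": 41,"turn": 0}]}}

```text
clock: 9.0
position: [0.4771, -0.2047, 0.1993]
ee_rot: [0.003, 0.807, -0.59, -0.007]
contact_force: [-0.4, 0.4, -1.9]
width: 0.0601
```

```bash
python3 st.py 5
```

```text
9.25 [ 0.482  -0.2075  0.2062] [ 0.0018  0.8071 -0.5904  0.0017] [-1.3 -0.2 -2.3] 0.0599
```

Emit:
{"op": "play_rows", "data": {"series": [{"fingers": 1,"dx": 0,"dy": 20,"dz": 0,"turn": 0},{"fingers": 1,"dx": 0,"dy": 30,"dz": 0,"turn": 0},{"fingers": 1,"dx": 0,"dy": 35,"dz": 0,"turn": 0},{"fingers": 1,"dx": 0,"dy": 35,"dz": 0,"turn": 0},{"fingers": 1,"dx": 0,"dy": 35,"dz": 0,"turn": 0},{"fingers": 1,"dx": 0,"dy": 35,"dz": 0,"turn": 0},{"fingers": 1,"dx": 0,"dy": 35,"dz": 0,"turn": 0}]}}

```text
clock: 9.83
position: [0.4729, 0.0204, 0.1912]
ee_rot: [0.008, 0.803, -0.596, -0.01]
contact_force: [0.8, -1.0, -0.9]
width: 0.06
```

```bash
python3 st.py 4
```

```text
10.03 [0.4734 0.0196 0.1917] [ 0.0083  0.8041 -0.5944 -0.0097] [ 0.1  0.8 -1.5] 0.0599
```

Emit:
{"op": "play_rows", "data": {"series": [{"fingers": 1,"dx": 0,"dy": 20,"dz": 5,"turn": 0},{"fingers": 1,"dx": 3,"dy": 30,"dz": 5,"turn": 0},{"fingers": 1,"dx": 3,"dy": 35,"dz": 3,"turn": 0},{"fingers": 1,"dx": 4,"dy": 35,"dz": 3,"turn": 0},{"fingers": 1,"dx": 4,"dy": 35,"dz": 3,"turn": 0},{"fingers": 1,"dx": 0,"dy": 25,"dz": 0,"turn": 0}]}}

```text
clock: 10.53
position: [0.4878, 0.192, 0.2055]
ee_rot: [0.015, 0.798, -0.602, -0.011]
contact_force: [0.3, -0.6, -1.3]
width: 0.0599
```

```bash
python3 st.py 4
```

```text
10.73 [0.4864 0.1899 0.2049] [ 0.0164  0.7987 -0.6014 -0.0111] [-0.   0.3 -2.3] 0.0602
```

Emit:
{"op": "play_rows", "data": {"series": [{"fingers": 1,"dx": 0,"dy": 29,"dz": -5,"turn": 0}]}}

```text
clock: 10.82
position: [0.4872, 0.2138, 0.2001]
ee_rot: [0.018, 0.797, -0.603, -0.009]
contact_force: [1.5, -0.3, -1.8]
width: 0.0601
```

```bash
python3 st.py 4
```

```text
11.02 [0.4864 0.2172 0.1993] [ 0.0175  0.7984 -0.6018 -0.0112] [ 0.   0.3 -1.1] 0.0601
```

Emit:
{"op": "play_rows", "data": {"series": [{"fingers": 1,"dx": 0,"dy": 0,"dz": -36,"turn": 0},{"fingers": 1,"dx": 0,"dy": 0,"dz": 0,"turn": 0}]}}

```text
clock: 11.18
position: [0.4873, 0.2139, 0.1635]
ee_rot: [0.017, 0.798, -0.603, -0.01]
contact_force: [-2.6, -1.1, -3.8]
width: 0.06
```

```bash
python3 st.py 4
```

```text
11.38 [0.4929 0.2165 0.1704] [ 0.0108  0.7977 -0.6029 -0.0056] [ 0.6 -0.  -0.6] 0.0599
```

Emit:
{"op": "play_rows", "data": {"series": [{"fingers": 1,"dx": 0,"dy": 0,"dz": -30,"turn": 0},{"fingers": 1,"dx": 0,"dy": 0,"dz": 0,"turn": 0}]}}

```text
clock: 11.55
position: [0.4956, 0.2164, 0.1441]
ee_rot: [0.008, 0.797, -0.603, -0.003]
contact_force: [-1.9, -0.1, -2.6]
width: 0.0601
```

```bash
python3 st.py 4
```

```text
11.75 [0.4993 0.2179 0.1486] [ 3.500e-03  7.976e-01 -6.032e-01 -2.000e-04] [ 0.1 -0.1 -1.6] 0.0598
```

Run:
```python
from h import *
a=get_image("scene");b=get_image("top");s=get_state();p=s["position"];print(p)
for im in(a,b): print("med",rim(im,p[:2]+[-.0025,.001],.0305,p[2]+.0094),"wide",rim(im,(.488,.2197),.0475,.042))
cv2.imwrite("pics/v7.png",cv2.hconcat([cv2.resize(a["pixels"][140:300,130:290,::-1],(400,400),interpolation=2),cv2.resize(b["pixels"][150:270,100:220,::-1],(400,400),interpolation=2)]))
```

```text
[0.49889255 0.21788906 0.14812514]
med (array([0.49841793, 0.21952069]), 104, np.float64(0.0016158581028506013)) wide (array([0.4893431 , 0.22075821]), 130, np.float64(0.0009734615681126939))
med (array([0.50218622, 0.20227777]), 13, np.float64(0.0021173750077383546)) wide (array([0.48834   , 0.22029812]), 11, np.float64(0.001311985653186853))
```

View pics/v7.png

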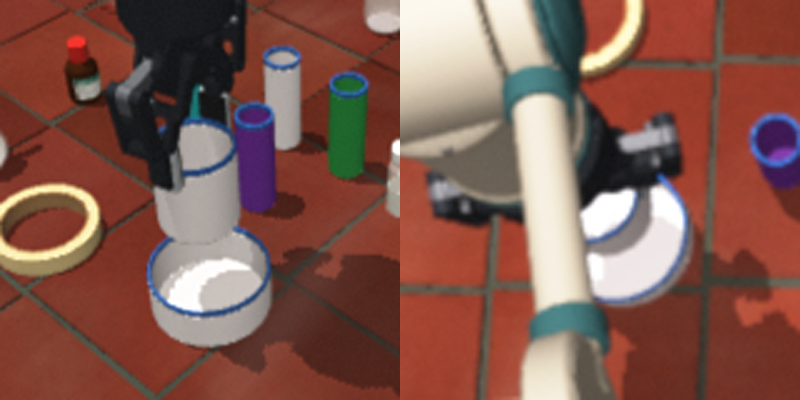

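The medium is upright in the grip above the wide beaker, about 10 mm too far in x and otherwise centred. I'll shift it and lower it.

Emit:
{"op": "play_rows", "data": {"series": [{"fingers": 1,"dx": -9,"dy": 1,"dz": -20,"turn": 0}]}}

```text
clock: 11.93
position: [0.4949, 0.22, 0.1322]
ee_rot: [-0.001, 0.798, -0.603, 0.003]
contact_force: [0.6, -0.6, -0.8]
width: 0.06
```

```bash
python3 st.py 5
```

```text
12.18 [0.4905 0.2191 0.1289] [ 0.0034  0.7977 -0.603  -0.    ] [ 0.2 -0.2 -1.7] 0.06
```

Emit:
{"op": "play_rows", "data": {"series": [{"fingers": 1,"dx": 0,"dy": 0,"dz": -20,"turn": 0}]}}

```text
clock: 12.27
position: [0.4943, 0.2202, 0.1128]
ee_rot: [-0.001, 0.798, -0.603, 0.003]
contact_force: [1.4, 0.8, -1.6]
width: 0.0599
```

```bash
python3 st.py 5
python3 - <<'E'
from h import *
a=get_image("scene");s=get_state();p=s["position"]
print("med",rim(a,p[:2]+[-.0015,.001],.0305,p[2]+.0094),"wide",rim(a,(.488,.2197),.0475,.042))
E
```

```text
12.52 [0.4911 0.2192 0.1096] [ 3.100e-03  7.977e-01 -6.030e-01  3.000e-04] [ 0.   0.1 -0.7] 0.0599
med (array([0.4897886 , 0.22121778]), 91, np.float64(0.0015739814813700511)) wide (array([0.48977438, 0.22021924]), 126, np.float64(0.0015678312748234322))
```

Emit:
{"op": "play_rows", "data": {"series": [{"fingers": 1,"dx": -1,"dy": -1,"dz": -20,"turn": 0}]}}

```text
clock: 12.65
position: [0.494, 0.2195, 0.0936]
ee_rot: [-0.001, 0.798, -0.603, 0.003]
contact_force: [1.2, 0.2, -1.5]
width: 0.0601
```

```bash
python3 st.py 5
```

```text
12.9 [0.4907 0.2184 0.0905] [ 2.500e-03  7.977e-01 -6.031e-01  6.000e-04] [ 0.3  0.  -1.6] 0.06
```

Emit:
{"op": "play_rows", "data": {"series": [{"fingers": 1,"dx": 0,"dy": 0,"dz": -17,"turn": 0}]}}

```text
clock: 12.98
position: [0.4938, 0.2194, 0.0769]
ee_rot: [-0.001, 0.798, -0.603, 0.003]
contact_force: [1.2, 0.6, -0.6]
width: 0.06
```

```bash
python3 st.py 5
```

```text
13.23 [0.4911 0.2185 0.0743] [ 0.0021  0.7977 -0.6031  0.0009] [ 0.3  0.4 -1.2] 0.0602
```

Emit:
{"op": "play_rows", "data": {"series": [{"fingers": 1,"dx": 0,"dy": 0,"dz": -4,"turn": 0}]}}

```text
clock: 13.32
position: [0.4921, 0.2189, 0.0715]
ee_rot: [0.001, 0.798, -0.603, 0.002]
contact_force: [0.8, 0.8, -1.6]
width: 0.0597
```

```bash
python3 st.py 4
```

```text
13.52 [0.4912 0.2185 0.0705] [ 0.0021  0.7977 -0.603   0.001 ] [ 0.2 -0.3 -1.4] 0.0601
```

Emit:
{"op": "play_rows", "data": {"series": [{"fingers": 1,"dx": 0,"dy": 0,"dz": -4,"turn": 0}]}}

```text
clock: 13.6
position: [0.4918, 0.2188, 0.0671]
ee_rot: [0.001, 0.798, -0.603, 0.002]
contact_force: [0.5, 0.8, -1.8]
width: 0.06
```

```bash
python3 st.py 4
```

```text
13.8 [0.491  0.2185 0.0663] [ 0.0023  0.7977 -0.603   0.0008] [ 0.4  0.6 -1.7] 0.06
```

Emit:
{"op": "play_rows", "data": {"series": [{"fingers": 1,"dx": 0,"dy": 0,"dz": -2,"turn": 0}]}}

```text
clock: 13.88
position: [0.4911, 0.2187, 0.0656]
ee_rot: [0.002, 0.798, -0.603, 0.001]
contact_force: [-6.2, -0.4, 26.5]
width: 0.0601
```

```bash
python3 st.py 4
```

```text
14.08 [0.4912 0.2186 0.0658] [ 0.0019  0.7977 -0.603   0.0011] [-2.8 -0.3  8.2] 0.0599
```

Emit:
{"op": "play_rows", "data": {"series": [{"fingers": -1,"dx": 0,"dy": 0,"dz": 1,"turn": 0},{"fingers": -1,"dx": 0,"dy": 0,"dz": 0,"turn": 0}]}}

```text
clock: 14.25
position: [0.4918, 0.2189, 0.0678]
ee_rot: [0.001, 0.798, -0.603, 0.002]
contact_force: [-0.3, -0.2, -0.9]
width: 0.0812
```

```bash
python3 st.py 8
python3 - <<'E'
from h import *
a=get_image("scene")
print("med",rim(a,(.489,.2205),.0305,.075),"wide",rim(a,(.488,.2197),.0475,.042))
E
```

```text
14.65 [0.4912 0.2186 0.067 ] [ 0.0018  0.7977 -0.603   0.0012] [-0.7  0.5 -0.1] 0.0854
med (array([0.48910225, 0.22045353]), 91, np.float64(0.001408311143890992)) wide (array([0.49002181, 0.22054805]), 118, np.float64(0.0014091841545740206))
```

Emit:
{"op": "play_rows", "data": {"series": [{"fingers": -1,"dx": 0,"dy": 0,"dz": 20,"turn": 0}]}}

```text
clock: 14.78
position: [0.4886, 0.2178, 0.0841]
ee_rot: [0.005, 0.798, -0.603, -0.001]
contact_force: [-0.5, 0.5, 0.3]
width: 0.0855
```

```bash
python3 st.py 4
```

```text
14.98 [0.4916 0.2188 0.0873] [ 0.0012  0.7977 -0.603   0.0016] [0.5 0.2 0.2] 0.0852
```

Emit:
{"op": "play_rows", "data": {"series": [{"fingers": -1,"dx": 0,"dy": 0,"dz": 41,"turn": 0}]}}

```text
clock: 15.07
position: [0.486, 0.217, 0.1215]
ee_rot: [0.008, 0.798, -0.603, -0.003]
contact_force: [-0.1, -0.4, -0.7]
width: 0.0854
```

```bash
python3 st.py 4
```

```text
15.27 [0.4921 0.2189 0.1286] [ 5.000e-04  7.977e-01 -6.030e-01  2.100e-03] [-0.5 -0.4 -0. ] 0.0857
```

Emit:
{"op": "play_rows", "data": {"series": [{"fingers": -1,"dx": 0,"dy": 0,"dz": 41,"turn": 0}]}}

```text
clock: 15.35
position: [0.4861, 0.217, 0.1622]
ee_rot: [0.008, 0.798, -0.603, -0.003]
contact_force: [0.3, 0.2, -0.9]
width: 0.0855
```

```bash
python3 st.py 4
```

```text
15.55 [0.4921 0.2189 0.1694] [ 4.000e-04  7.977e-01 -6.030e-01  2.300e-03] [-1.2  0.1  0.4] 0.0852
```

Emit:
{"op": "play_rows", "data": {"series": [{"fingers": -1,"dx": 0,"dy": 0,"dz": 41,"turn": 0}]}}

```text
clock: 15.63
position: [0.486, 0.217, 0.2021]
ee_rot: [0.008, 0.798, -0.603, -0.004]
contact_force: [0.1, 0.0, -0.6]
width: 0.0854
```

```bash
python3 st.py 4
```

```text
15.83 [0.4919 0.2189 0.2097] [ 6.000e-04  7.977e-01 -6.030e-01  2.100e-03] [-0.5 -0.7 -0.3] 0.0855
```

Emit:
{"op": "play_rows", "data": {"series": [{"fingers": -1,"dx": 10,"dy": -20,"dz": 0,"turn": 0},{"fingers": -1,"dx": 17,"dy": -33,"dz": 0,"turn": 0},{"fingers": -1,"dx": 17,"dy": -33,"dz": 0,"turn": 0},{"fingers": -1,"dx": 17,"dy": -33,"dz": 0,"turn": 0},{"fingers": -1,"dx": 17,"dy": -33,"dz": 0,"turn": 0}]}}

```text
clock: 16.25
position: [0.5621, 0.0681, 0.1992]
ee_rot: [0.006, 0.801, -0.598, -0.007]
contact_force: [1.0, 0.6, -0.3]
width: 0.0852
```

```bash
python3 st.py 4
```

```text
16.45 [0.5621 0.0685 0.1992] [ 0.0057  0.8004 -0.5994 -0.0074] [-1.3 -0.4 -1. ] 0.0853
```

Emit:
{"op": "play_rows", "data": {"series": [{"fingers": -1,"dx": 19,"dy": -36,"dz": 0,"turn": 0}]}}

```text
clock: 16.53
position: [0.5769, 0.0386, 0.1982]
ee_rot: [0.005, 0.802, -0.597, -0.012]
contact_force: [1.1, 0.6, -0.5]
width: 0.0854
```

```bash
python3 st.py 4
```

```text
16.73 [0.5802 0.0332 0.1981] [ 0.0061  0.8003 -0.5995 -0.0086] [ 0.1  0.1 -0.2] 0.0851
```

Emit:
{"op": "play_rows", "data": {"series": [{"fingers": -1,"dx": 0,"dy": 0,"dz": -30,"turn": 0},{"fingers": -1,"dx": 0,"dy": 0,"dz": 0,"turn": 0}]}}

```text
clock: 16.9
position: [0.5786, 0.0363, 0.1676]
ee_rot: [0.006, 0.801, -0.599, -0.009]
contact_force: [-0.4, -0.6, -1.3]
width: 0.0853
```

```bash
python3 st.py 5
```

```text
17.15 [0.5839 0.0352 0.1741] [ 0.002   0.801  -0.5987 -0.0034] [ 0.2 -0.5 -0.2] 0.0855
```

Emit:
{"op": "play_rows", "data": {"series": [{"fingers": -1,"dx": 0,"dy": -5,"dz": -35,"turn": 0}]}}

```text
clock: 17.23
position: [0.5895, 0.031, 0.1462]
ee_rot: [-0.003, 0.801, -0.598, 0.003]
contact_force: [2.1, 0.8, 0.5]
width: 0.0852
```

```bash
python3 st.py 4
python3 - <<'E'
from h import *
a=get_image("scene");b=get_image("top")
for im in(a,b): print(rim(im,(.5833,.0303),.0165,.1))
cv2.imwrite("pics/v8.png",cv2.hconcat([cv2.resize(a["pixels"][110:230,180:300,::-1],(400,400),interpolation=2),cv2.resize(b["pixels"][120:240,190:310,::-1],(400,400),interpolation=2)]))
E
```

```text
17.43 [0.5835 0.0304 0.1395] [ 0.0023  0.8009 -0.5987 -0.0039] [ 1.   0.2 -0.4] 0.0856
(array([0.58359594, 0.03135346]), 36, np.float64(0.0011246169347153769))
(array([0.58506094, 0.02887406]), 18, np.float64(0.0010966008970907483))
```

View pics/v8.png

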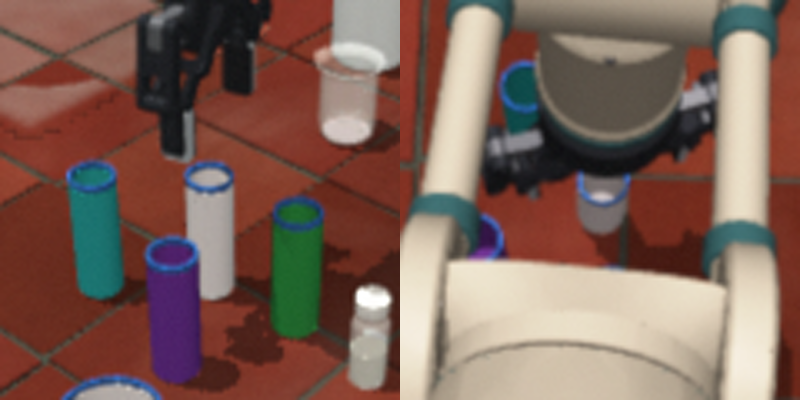

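The white narrow beaker is between the open jaws (scene rim about (243,163)), and teal, purple and green are clear of the fingers. Descending.

Emit:
{"op": "play_rows", "data": {"series": [{"fingers": -1,"dx": 0,"dy": 0,"dz": -28,"turn": 0}]}}

```text
clock: 17.62
position: [0.5898, 0.0302, 0.1186]
ee_rot: [-0.002, 0.801, -0.599, 0.003]
contact_force: [0.9, 0.4, 0.9]
width: 0.0854
```

```bash
python3 st.py 5
```

```text
17.87 [0.5854 0.0303 0.1138] [ 0.0011  0.801  -0.5987 -0.002 ] [ 0.7  0.  -0.3] 0.0852
```

Emit:
{"op": "play_rows", "data": {"series": [{"fingers": -1,"dx": 0,"dy": 0,"dz": -26,"turn": 0}]}}

```text
clock: 17.95
position: [0.5901, 0.0301, 0.0933]
ee_rot: [-0.002, 0.801, -0.599, 0.003]
contact_force: [1.7, 0.9, 0.4]
width: 0.0855
```

```bash
python3 st.py 5
```

```text
18.2 [0.586  0.0303 0.0889] [ 7.000e-04  8.010e-01 -5.987e-01 -1.500e-03] [0.2 0.2 0.7] 0.0854
```

Emit:
{"op": "play_rows", "data": {"series": [{"fingers": 1,"dx": 0,"dy": 0,"dz": 0,"turn": 0}], "squeeze": 25}}

```text
clock: 18.28
position: [0.5866, 0.0303, 0.0901]
ee_rot: [0.0, 0.801, -0.599, -0.001]
contact_force: [-0.2, 1.6, 0.4]
width: 0.0753
```

```bash
python3 st.py 12
```

```text
Traceback (most recent call last):
  File "st.py", line 3, in <module>
    for i in range(int(sys.argv[1]) if len(sys.argv)>1 else 4): get_image("top")
                                                                ~~~~~~~~~^^^^^^^
ValueError: 200 camera calls are used up
```

The camera calls are used up, because the holds each spent some. I know the positions of all three beakers, so I'll carry on with rows and the measured pose.

Emit:
{"op": "play_rows", "data": {"series": [{"fingers": 1,"dx": 0,"dy": 0,"dz": 0,"turn": 0},{"fingers": 1,"dx": 0,"dy": 0,"dz": 0,"turn": 0},{"fingers": 1,"dx": 0,"dy": 0,"dz": 0,"turn": 0},{"fingers": 1,"dx": 0,"dy": 0,"dz": 0,"turn": 0},{"fingers": 1,"dx": 0,"dy": 0,"dz": 0,"turn": 0},{"fingers": 1,"dx": 0,"dy": 0,"dz": 0,"turn": 0}]}}

```text
clock: 19.33
position: [0.5863, 0.0303, 0.0895]
ee_rot: [0.0, 0.801, -0.599, -0.001]
contact_force: [0.5, 0.1, 2.3]
width: 0.0334
```

```bash
python3 st.py 0
```

```text
19.33 [0.5863 0.0303 0.0895] [ 4.000e-04  8.010e-01 -5.987e-01 -1.100e-03] [0.5 0.1 2.3] 0.0334
```

Emit:
{"op": "play_rows", "data": {"series": [{"fingers": 1,"dx": 0,"dy": 0,"dz": 8,"turn": 0},{"fingers": 1,"dx": 0,"dy": 0,"dz": 12,"turn": 0},{"fingers": 1,"dx": 0,"dy": 0,"dz": 15,"turn": 0},{"fingers": 1,"dx": 0,"dy": 0,"dz": 15,"turn": 0},{"fingers": 1,"dx": 0,"dy": 0,"dz": 15,"turn": 0},{"fingers": 1,"dx": 0,"dy": 0,"dz": 8,"turn": 0},{"fingers": 1,"dx": 0,"dy": 0,"dz": 3,"turn": 0},{"fingers": 1,"dx": 0,"dy": 0,"dz": 0,"turn": 0}]}}

```text
clock: 20.0
position: [0.5817, 0.0307, 0.1658]
ee_rot: [0.004, 0.801, -0.599, -0.006]
contact_force: [-0.5, 0.4, -0.9]
width: 0.0335
```

```bash
python3 st.py 0
```

```text
20.0 [0.5817 0.0307 0.1658] [ 0.0037  0.801  -0.5987 -0.0061] [-0.5  0.4 -0.9] 0.0335
```

Emit:
{"op": "play_rows", "data": {"series": [{"fingers": 1,"dx": 0,"dy": 0,"dz": 10,"turn": 0},{"fingers": 1,"dx": 1,"dy": 0,"dz": 15,"turn": 0},{"fingers": 1,"dx": 1,"dy": 0,"dz": 15,"turn": 0},{"fingers": 1,"dx": 1,"dy": 0,"dz": 10,"turn": 0},{"fingers": 1,"dx": 0,"dy": 0,"dz": 5,"turn": 0},{"fingers": 1,"dx": 0,"dy": 0,"dz": 0,"turn": 0}]}}

```text
clock: 20.5
position: [0.5816, 0.0309, 0.2202]
ee_rot: [0.006, 0.801, -0.599, -0.01]
contact_force: [0.6, 0.4, -1.1]
width: 0.0333
```

```bash
python3 st.py 0
```

```text
20.5 [0.5816 0.0309 0.2202] [ 0.0064  0.8009 -0.5987 -0.0104] [ 0.6  0.4 -1.1] 0.0333
```

Emit:
{"op": "play_rows", "data": {"series": [{"fingers": 1,"dx": -6,"dy": 12,"dz": 1,"turn": 0},{"fingers": 1,"dx": -10,"dy": 22,"dz": 1,"turn": 0},{"fingers": 1,"dx": -10,"dy": 22,"dz": 1,"turn": 0},{"fingers": 1,"dx": -10,"dy": 22,"dz": 1,"turn": 0},{"fingers": 1,"dx": -10,"dy": 22,"dz": 1,"turn": 0},{"fingers": 1,"dx": -10,"dy": 22,"dz": 1,"turn": 0},{"fingers": 1,"dx": -10,"dy": 22,"dz": 1,"turn": 0},{"fingers": 1,"dx": -7,"dy": 15,"dz": 0,"turn": 0},{"fingers": 1,"dx": -3,"dy": 6,"dz": 0,"turn": 0},{"fingers": 1,"dx": 0,"dy": 0,"dz": 0,"turn": 0}]}}

```text
clock: 21.33
position: [0.4908, 0.2069, 0.2193]
ee_rot: [0.012, 0.8, -0.6, -0.019]
contact_force: [0.5, 0.1, -1.4]
width: 0.0332
```

```bash
python3 st.py 0
```

```text
21.33 [0.4908 0.2069 0.2193] [ 0.0118  0.7999 -0.5997 -0.0188] [ 0.5  0.1 -1.4] 0.0332
```

Emit:
{"op": "play_rows", "data": {"series": [{"fingers": 1,"dx": -2,"dy": 13,"dz": 0,"turn": 0},{"fingers": 1,"dx": 0,"dy": 0,"dz": 0,"turn": 0},{"fingers": 1,"dx": 0,"dy": 0,"dz": 0,"turn": 0}]}}

```text
clock: 21.58
position: [0.4876, 0.2191, 0.2179]
ee_rot: [0.014, 0.8, -0.599, -0.019]
contact_force: [0.4, -0.5, -1.5]
width: 0.0333
```

Emit:
{"op": "play_rows", "data": {"series": [{"fingers": 1,"dx": 0,"dy": 0,"dz": -34,"turn": 0},{"fingers": 1,"dx": 0,"dy": 0,"dz": 0,"turn": 0},{"fingers": 1,"dx": 0,"dy": 0,"dz": 0,"turn": 0}]}}

```text
clock: 21.83
position: [0.4894, 0.2166, 0.1841]
ee_rot: [0.013, 0.8, -0.6, -0.017]
contact_force: [0.8, 0.5, -0.2]
width: 0.0332
```

```bash
python3 st.py 0
```

```text
21.83 [0.4894 0.2166 0.1841] [ 0.0134  0.7998 -0.5999 -0.0173] [ 0.8  0.5 -0.2] 0.0332
```

Emit:
{"op": "play_rows", "data": {"series": [{"fingers": 1,"dx": 0,"dy": 1,"dz": 10,"turn": 0},{"fingers": 1,"dx": 0,"dy": 1,"dz": 10,"turn": 0},{"fingers": 1,"dx": 0,"dy": 1,"dz": 10,"turn": 0},{"fingers": 1,"dx": 0,"dy": 0,"dz": 0,"turn": 0},{"fingers": 1,"dx": 0,"dy": 0,"dz": 0,"turn": 0},{"fingers": 1,"dx": 0,"dy": 0,"dz": 0,"turn": 0},{"fingers": 1,"dx": 0,"dy": 0,"dz": 0,"turn": 0}]}}

```text
clock: 22.42
position: [0.4934, 0.2171, 0.2237]
ee_rot: [0.011, 0.799, -0.602, -0.014]
contact_force: [0.6, -0.4, -1.1]
width: 0.0333
```

```bash
python3 st.py 0
```

```text
22.42 [0.4934 0.2171 0.2237] [ 0.0106  0.7985 -0.6017 -0.0142] [ 0.6 -0.4 -1.1] 0.0333
```

Emit:
{"op": "play_rows", "data": {"series": [{"fingers": 1,"dx": 0,"dy": 0,"dz": -10,"turn": 0},{"fingers": 1,"dx": 0,"dy": 0,"dz": -12,"turn": 0},{"fingers": 1,"dx": 0,"dy": 0,"dz": -10,"turn": 0},{"fingers": 1,"dx": 0,"dy": 0,"dz": 0,"turn": 0}]}}

```text
clock: 22.75
position: [0.4929, 0.2166, 0.1891]
ee_rot: [0.011, 0.798, -0.602, -0.014]
contact_force: [-0.8, -0.6, -1.1]
width: 0.0336
```

```bash
python3 st.py 0
```

```text
22.75 [0.4929 0.2166 0.1891] [ 0.0106  0.7984 -0.6019 -0.0142] [-0.8 -0.6 -1.1] 0.0336
```

Emit:
{"op": "play_rows", "data": {"series": [{"fingers": 1,"dx": 0,"dy": 0,"dz": 10,"turn": 0},{"fingers": 1,"dx": 0,"dy": 0,"dz": 10,"turn": 0},{"fingers": 1,"dx": 0,"dy": 0,"dz": 10,"turn": 0},{"fingers": 1,"dx": 0,"dy": 0,"dz": 0,"turn": 0},{"fingers": 1,"dx": 0,"dy": 0,"dz": 0,"turn": 0},{"fingers": 1,"dx": 0,"dy": 0,"dz": 0,"turn": 0},{"fingers": 1,"dx": 0,"dy": 0,"dz": -10,"turn": 0},{"fingers": 1,"dx": 0,"dy": 0,"dz": -12,"turn": 0},{"fingers": 1,"dx": 0,"dy": 0,"dz": -10,"turn": 0},{"fingers": 1,"dx": 0,"dy": 0,"dz": 0,"turn": 0},{"fingers": 1,"dx": 0,"dy": 0,"dz": 10,"turn": 0},{"fingers": 1,"dx": 0,"dy": 0,"dz": 10,"turn": 0},{"fingers": 1,"dx": 0,"dy": 0,"dz": 10,"turn": 0},{"fingers": 1,"dx": 0,"dy": 0,"dz": 0,"turn": 0},{"fingers": 1,"dx": 0,"dy": 0,"dz": 0,"turn": 0},{"fingers": 1,"dx": 0,"dy": 0,"dz": 0,"turn": 0},{"fingers": 1,"dx": 0,"dy": 0,"dz": -10,"turn": 0},{"fingers": 1,"dx": 0,"dy": 0,"dz": -12,"turn": 0},{"fingers": 1,"dx": 0,"dy": 0,"dz": -10,"turn": 0},{"fingers": 1,"dx": 0,"dy": 0,"dz": 0,"turn": 0}]}}

```text
clock: 24.42
position: [0.493, 0.2168, 0.1883]
ee_rot: [0.009, 0.799, -0.602, -0.013]
contact_force: [-0.5, -0.3, -1.5]
width: 0.0334
```

```bash
python3 st.py 0
```

```text
24.42 [0.493  0.2168 0.1883] [ 0.0089  0.7986 -0.6017 -0.0129] [-0.5 -0.3 -1.5] 0.0334
```

Emit:
{"op": "play_rows", "data": {"series": [{"fingers": 1,"dx": 0,"dy": 2,"dz": -8,"turn": 0},{"fingers": 1,"dx": 0,"dy": 2,"dz": -10,"turn": 0},{"fingers": 1,"dx": 0,"dy": 0,"dz": -10,"turn": 0},{"fingers": 1,"dx": 0,"dy": 0,"dz": -5,"turn": 0},{"fingers": 1,"dx": 0,"dy": 0,"dz": 0,"turn": 0}]}}

```text
clock: 24.83
position: [0.492, 0.2211, 0.1505]
ee_rot: [0.01, 0.799, -0.602, -0.014]
contact_force: [-0.3, -0.5, -1.5]
width: 0.0334
```

```bash
python3 st.py 0
```

```text
24.83 [0.492  0.2211 0.1505] [ 0.01    0.7985 -0.6017 -0.0138] [-0.3 -0.5 -1.5] 0.0334
```

Emit:
{"op": "play_rows", "data": {"series": [{"fingers": 1,"dx": 1,"dy": 0,"dz": -10,"turn": 0},{"fingers": 1,"dx": 0,"dy": 0,"dz": -10,"turn": 0},{"fingers": 1,"dx": 0,"dy": 0,"dz": -10,"turn": 0},{"fingers": 1,"dx": 0,"dy": 0,"dz": -5,"turn": 0},{"fingers": 1,"dx": 0,"dy": 0,"dz": 0,"turn": 0}]}}

```text
clock: 25.25
position: [0.4935, 0.2211, 0.112]
ee_rot: [0.01, 0.799, -0.602, -0.013]
contact_force: [-0.4, -0.6, -1.2]
width: 0.0332
```

```bash
python3 st.py 0
```

```text
25.25 [0.4935 0.2211 0.112 ] [ 0.0097  0.7986 -0.6017 -0.0135] [-0.4 -0.6 -1.2] 0.0332
```

Emit:
{"op": "play_rows", "data": {"series": [{"fingers": 1,"dx": 0,"dy": 0,"dz": -5,"turn": 0},{"fingers": 1,"dx": 0,"dy": 0,"dz": -4,"turn": 0},{"fingers": 1,"dx": 0,"dy": 0,"dz": -2,"turn": 0},{"fingers": 1,"dx": 0,"dy": 0,"dz": 0,"turn": 0}]}}

```text
clock: 25.58
position: [0.494, 0.2211, 0.1001]
ee_rot: [0.009, 0.799, -0.602, -0.013]
contact_force: [-0.1, -0.0, -0.9]
width: 0.033
```

Emit:
{"op": "play_rows", "data": {"series": [{"fingers": 1,"dx": 0,"dy": 0,"dz": -2,"turn": 0},{"fingers": 1,"dx": 0,"dy": 0,"dz": 0,"turn": 0}]}}

```text
clock: 25.75
position: [0.4943, 0.2212, 0.0982]
ee_rot: [0.009, 0.799, -0.602, -0.013]
contact_force: [-0.4, 0.1, -0.9]
width: 0.0333
```

Emit:
{"op": "play_rows", "data": {"series": [{"fingers": 1,"dx": 0,"dy": 0,"dz": -1.5,"turn": 0},{"fingers": 1,"dx": 0,"dy": 0,"dz": 0,"turn": 0}]}}

```text
clock: 25.92
position: [0.4947, 0.2213, 0.0971]
ee_rot: [0.009, 0.799, -0.602, -0.013]
contact_force: [-0.7, 0.2, -0.3]
width: 0.0333
```

Emit:
{"op": "play_rows", "data": {"series": [{"fingers": 1,"dx": 0,"dy": 0,"dz": -1,"turn": 0},{"fingers": 1,"dx": 0,"dy": 0,"dz": 0,"turn": 0}]}}

```text
clock: 26.08
position: [0.4949, 0.2214, 0.0963]
ee_rot: [0.008, 0.799, -0.602, -0.012]
contact_force: [0.1, 0.6, -1.9]
width: 0.0333
```

Emit:
{"op": "play_rows", "data": {"series": [{"fingers": 1,"dx": 0,"dy": 0,"dz": -1.2,"turn": 0},{"fingers": 1,"dx": 0,"dy": 0,"dz": 0,"turn": 0}]}}

```text
clock: 26.25
position: [0.4953, 0.2216, 0.0959]
ee_rot: [0.008, 0.799, -0.602, -0.012]
contact_force: [-0.1, 0.7, -0.9]
width: 0.0332
```

Emit:
{"op": "play_rows", "data": {"series": [{"fingers": 1,"dx": 0,"dy": 0,"dz": -1.2,"turn": 0},{"fingers": 1,"dx": 0,"dy": 0,"dz": 0,"turn": 0}]}}

```text
clock: 26.42
position: [0.4959, 0.2217, 0.096]
ee_rot: [0.007, 0.799, -0.602, -0.011]
contact_force: [-0.8, -0.1, -0.6]
width: 0.0331
```

Emit:
{"op": "play_rows", "data": {"series": [{"fingers": 1,"dx": 0,"dy": 0,"dz": -2,"turn": 0}]}}

```text
clock: 26.5
position: [0.4966, 0.2219, 0.0955]
ee_rot: [0.006, 0.799, -0.602, -0.011]
contact_force: [-3.3, -1.3, 21.5]
width: 0.0332
```

Contact came at z 0.0955, as expected for the medium's floor. Releasing.

Emit:
{"op": "play_rows", "data": {"series": [{"fingers": 1,"dx": 0,"dy": 0,"dz": 0,"turn": 0},{"fingers": -1,"dx": 0,"dy": 0,"dz": 0,"turn": 0},{"fingers": -1,"dx": 0,"dy": 0,"dz": 0,"turn": 0},{"fingers": -1,"dx": 0,"dy": 0,"dz": 0,"turn": 0},{"fingers": -1,"dx": 0,"dy": 0,"dz": 0,"turn": 0},{"fingers": -1,"dx": 0,"dy": 0,"dz": 0,"turn": 0},{"fingers": -1,"dx": 0,"dy": 0,"dz": 0,"turn": 0}]}}

```text
clock: 27.08
position: [0.4967, 0.222, 0.095]
ee_rot: [0.006, 0.799, -0.602, -0.011]
contact_force: [-0.0, 0.2, -0.3]
width: 0.0852
```

```bash
python3 st.py 0
```

```text
27.08 [0.4967 0.222  0.095 ] [ 0.0061  0.7986 -0.6017 -0.0108] [-0.   0.2 -0.3] 0.0852
```

Emit:
{"op": "play_rows", "data": {"series": [{"fingers": -1,"dx": 0,"dy": 0,"dz": 6,"turn": 0},{"fingers": -1,"dx": 0,"dy": 0,"dz": 10,"turn": 0},{"fingers": -1,"dx": 0,"dy": 0,"dz": 15,"turn": 0},{"fingers": -1,"dx": 0,"dy": 0,"dz": 15,"turn": 0},{"fingers": -1,"dx": 0,"dy": 0,"dz": 20,"turn": 0},{"fingers": -1,"dx": 0,"dy": 0,"dz": 20,"turn": 0},{"fingers": -1,"dx": 0,"dy": 0,"dz": 20,"turn": 0},{"fingers": -1,"dx": 0,"dy": 0,"dz": 15,"turn": 0},{"fingers": -1,"dx": 0,"dy": 0,"dz": 0,"turn": 0},{"fingers": -1,"dx": 0,"dy": 0,"dz": 0,"turn": 0},{"fingers": -1,"dx": 0,"dy": 0,"dz": 0,"turn": 0},{"fingers": -1,"dx": 0,"dy": 0,"dz": 0,"turn": 0},{"fingers": -1,"dx": 0,"dy": 0,"dz": 0,"turn": 0}]}}

```text
clock: 28.17
position: [0.4946, 0.2214, 0.2264]
ee_rot: [0.006, 0.799, -0.602, -0.011]
contact_force: [0.1, -0.3, -1.0]
width: 0.0855
```

```bash
python3 st.py 0; python3 -c "
from h import *
try: save(get_image('scene'),'end.png')
except Exception as e: print(e)"
```

```text
28.17 [0.4946 0.2214 0.2264] [ 0.0059  0.7986 -0.6017 -0.0106] [ 0.1 -0.3 -1. ] 0.0855
200 camera calls are used up
```

```bash
python3 -c "
from rig import *
print(sign_off())"
```

```text
the job is handed in; nothing more can be done
None
```

The medium beaker is standing in the wide one and the narrow one in the medium one. I handed the job in at 28.2 s with the gripper open and clear, but I have no final picture of the nested narrow beaker.

- **Medium:** it touched down on the wide beaker's floor at the expected height. After release, a rim fit put its axis within about 1 mm of the wide beaker's axis. The wide beaker was within about 2 mm of where it started.
- **Narrow:** I chose the white one, not the teal, purple or green look-alikes. It touched the medium's floor at TCP height 0.0955 m, exactly 6 mm above its grasp height as it should be, with about 21 N at the wrist. It was tilted about 1.5° in the grip when it touched.
- **Forces:** the highest wrist force I read was about 27 N.
- **What failed:** the camera budget ran out just as I was closing on the narrow beaker, because I used camera calls to let the arm settle. Its insertion and seating rest on the earlier position fits, the measured arm pose and the contact force.
- **Bystanders:** the glass beaker and the vial were undisturbed in the pictures I viewed. I did not picture them after the last move, though every pass near them was well clear.
- **Drift:** the arm tilted by up to about 3° when moves were chained. I corrected most of it before each grasp and before placing the medium.

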